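# Free the stuck carriage of a bench jar press and bring the jar home

### The job

First stand the tall straight spice jar upright in the round cup of the jar press's carriage and let go of it. Then push the carriage by its upright handle along its rails under the press arm: it is stuck at first, so ease it until it breaks free, then slide it gently on until it is pressed up against the sprung end stop hidden in the column, without ramming it, and leave it resting there with the jar in the cup. Leave everything else on the worktop where it is.

Things in the scene. Friction and masses are not known exactly. Their poses are not given: they have to be found in the camera images.
- spice_jar_center (a point): Centre, half-way up, of the loose spice jar: a plain upright straight-sided cylinder 46 mm across and 105 mm high, about 0.11 kg, with a wide flat screw cap as broad as its body; starts standing on the worktop. Its z axis is the jar's axis.
- spice_jar: The same spice jar; origin at the centre of its underside, z along its axis.
- press: Fixed frame of the bench jar press: a flat slab 435 mm long (x), 110 mm wide, 14 mm thick, carrying two round rails along its x axis. Origin on the worktop near the middle of the slab; x points along the rails from the push handle to the column, the way the carriage is pushed; z up. A 44 mm high end block stands at x = -203 mm, behind the carriage.
- press_column: Painted column at the far end of the press; origin and axes as the press frame's. It fills x = 140 to 220 mm, |y| < 50 mm, up to z = 187 mm; an arm 50 mm wide with a round pad reaches back over the rails to x = 34 mm (pad's underside at z = 167 mm, arm's top at 211 mm); a small lever on top reaches 295 mm.
- tunnel_mouth (a point): Mouth of the tunnel in the column's foot, which takes the carriage's tongue and hides the stop: a sprung buffer (3 N per mm over 4 mm, then solid). The buffer sits elsewhere each time and cannot be seen: the carriage first touches it somewhere between joint values 0.084 and 0.124 m. It must not be loaded over 14 N.
- carriage_travel (a joint): Travel of the carriage along the press's x axis, m, growing towards the column. Starts at 0 to 0.005; after a few mm of slack it is stuck on something hidden: it takes about 8 to 15 N (at 20 mm/s or slower) to ride over it, and is free beyond 0.03. Then it slides with 3 N of friction, which also holds it where it is left, even on the buffer. Do not press it with over 25 N.
- cup_floor (a point): Centre of the floor of the carriage's cup, 55 mm above the worktop; the cup is a round open steel cup, 53 mm inside diameter, 60 mm outside, its rim 24 mm above the floor (79 mm above the worktop). x axis along the rails, as the press's.
- handle_rear (a point): Middle of the rear (pushed) face of the carriage's upright handle plate, 82 mm above the worktop; the plate is 10 mm thick along x, 56 mm wide in y, from 50 to 112 mm high, with a round bar of 16 mm as trim along its top. x axis along the rails, towards the column. The cup's centre lies 140 mm ahead of it.
- carriage: The carriage: a steel plate 180 x 100 mm whose top is 52 mm above the worktop, with the cup, the handle and a 60 mm tongue at its front. Origin at worktop height (under the plate, 95 mm ahead of the handle's rear face), axes as the press's.
- salt_shaker_center (a point): Bystander: centre of a salt shaker, 44 mm across, 90 mm high, waisted with a narrower domed cap; leave alone.
- garlic_center (a point): Bystander: centre of a garlic bulb, 56 mm.
- lemon_center (a point): Bystander: centre of a lemon, 83 x 58 x 58 mm.
- tomato_center (a point): Bystander: centre of a tomato, 74 x 72 x 69 mm.
- peeler_center (a point): Bystander: centre of a straight peeler lying flat, 175 x 22 x 15 mm.

How it is judged (in metres and radians):
On the way, in this order (a step that is already met when the one before it is completed fails the run):
1. the spice jar stands in the carriage's cup, let go, with the carriage not yet pushed free (horizontal distance between spice_jar_center and cup_floor below 0.007 m and z of spice_jar_center in the frame of cup_floor below 0.058 m and angle between spice_jar_center's own z axis and vertical below 0.12 rad and contact force between the fingers and spice_jar below 0.1 N and value of joint carriage_travel below 0.03 m), for 0.2 s.
2. the carriage, with the jar, is pressed against the sprung stop with over 1.5 N (contact force between carriage and press_column above 1.5 N and horizontal distance between spice_jar_center and cup_floor below 0.007 m and z of spice_jar_center in the frame of cup_floor below 0.058 m and angle between spice_jar_center's own z axis and vertical below 0.12 rad), for 0.2 s.
At the end, for the whole second after the job is handed in: The jar stands at rest and let go in the cup (centred within 7 mm, seated within 6 mm of the floor, tilted under 0.12 rad), and the carriage rests against the sprung stop, still in contact with it with over 0.3 N, at rest (horizontal distance between spice_jar_center and cup_floor below 0.007 m and z of spice_jar_center in the frame of cup_floor below 0.058 m and angle between spice_jar_center's own z axis and vertical below 0.12 rad and contact force between the fingers and spice_jar below 0.1 N and contact force between carriage and press_column above 0.3 N and value of joint carriage_travel above 0.08 m and velocity of joint carriage_travel between -0.005 and 0.005 m/s and linear speed of spice_jar below 0.01 m/s); the robot touches nothing.
It fails at once if the stop is rammed: over 14 N between carriage and column (contact force between carriage and press_column above 14 N).
It fails at once if the robot presses on the carriage with over 25 N (contact force between any of the fingers, the arm and carriage above 25 N).
It fails at once if a bystander is moved by over 3 cm (distance of any of salt_shaker_center, garlic_center, lemon_center, tomato_center, peeler_center from where it was at the start of the episode above 0.03 m).
It also fails if it takes over 69 s, if anything falls off the work surface, if the arm or the gripper's body presses on something with over 40 N, if the wrist force passes 120 N, or if a joint passes its speed limit or range.

### The arm

A 6-joint arm with a two-finger parallel gripper is mounted at the origin on a cart in front of the work surface, level with it; the furniture and walls round the work are solid. World frame = base frame: x ahead of the robot, y to its left, z up, the work surface at z = 0. Lengths are in mm, angles in rad, forces in N, time in s.
With the tool pointing down it reaches from about 350 to 775 mm from the base axis. Payload 7.3 kg.
Tool frame: the origin (TCP) lies at the very end of the fingers, on their centre line; the grasp point (between the pads) lies bot.grasp_offset behind it (bot.grasp_offset is the distance from the TCP to the grasp point, in mm); z points along the fingers, y is the line along which they close (so a half turn about z gives the same grasp; the last joint's range is limited). The gripper opens to 92 mm and grips with 3 to 60 N. Pads are 19 mm wide; open, the fingers measure 130 mm over their backs; the gripper's body (75 mm by 190 mm) begins 47 mm behind the grasp point.
Start: joints at [1.142, 0.342, 1.524, -0, 1.275, -0.146], TCP at [146.484, 504.17, 226.741] pointing down, gripper open.
Joint ranges: [-2.53, 2.53], [-0.77, 2.02], [0.04, 2.7], [-1, 4.14], [0.28, 2.66], [-3.11, 3.11]. Speed limits (rad/s): [2.57, 2.57, 3.14, 3.14, 3.14, 3.14].

### API

Orientations are given as [roll, pitch, yaw] about the fixed x, y, z axes, in that order (R = Rz(yaw) Ry(pitch) Rx(roll)).
In Python, from plant import bot gives the robot as it stands. The module is installed in compiled form; this text tells all that it offers.
- The arm moves only by the shell command python3 -m handwheel 'ROWS'. ROWS is JSON, a list of rows, each an object of numbers: "claw": the finger opening in mm, from 0 to 91.8; "dx", "dy", "dz": the shift along the tool's x, y, z in mm; "rx", "ry", "rz": the turn, a rotation vector about the tool's x, y, z in rad. A call has 1 to 10 rows; each row shifts and turns the commanded pose from where the row before left it, along the tool's axes as they then stand; what a row does not reach is not made up. A row lasts 1/10 s, in which the tool goes at most 50 mm and 8.59 degrees, less where a joint would pass 70% of its speed; a pose out of reach is approached as far as the arm can. A call is refused whole if a number of a shift passes 50 or a number of a turn 0.15, either way. A call with a gripper value outside its range is refused whole. The fingers move at their own pace and stop on an object; the grip force is fixed at half the most. Time passes only in rows, so rows that do not move let the fingers close. It gives the time, the measured TCP pose, the force and the opening at its end, in the units of the state.
- bot.get_obs(): the state, without advancing time (a new reading comes with each control period).
- bot.capture(name): name is "scene" or "top" or "wrist"; returns a dict with "frame" (420x560x3 uint8, red, green, blue), "camera_matrix" (3x3 intrinsics, pixels), "view" (4x4, takes a point from world to camera coordinates); the wrist camera has in their place "mount" (4x4, takes a point from camera to tool coordinates, whose origin is the TCP and whose axes are the flange's). Camera axes: x right, y down, z forward; pixel columns grow to the right and rows downward; lengths in mm; the calibration is good to about 2 mm. A picture is of the moment at which its call begins: read the wrist's pose just before it. There is no depth.
- bot.close_job(): hands the job in, once; it reports no verdict.
The state is a dict: "time": time; "joint_positions": joint angles; "dq": joint speeds; "tau": joint torques, N m; "tool_pos": TCP position; "tcp_rot": TCP orientation; "contact_force": force on the tool from outside, world axes, zero at the start; "moment": the same for the moment, N m; "grip_width": finger opening in mm.
Only numpy, scipy, OpenCV 4.12 (cv2) and the standard library are available. Lean on these libraries where they do the work, as an engineer would, in place of code of your own. Each camera call takes 0.05 s, during which the arm holds its last target. There are 200 camera calls.

## Working session

There is one attempt and no reset: what is moved stays moved. The work goes in short steps, Python scripts to look and compute and a shell command to move; the robot and the scene stay as the last step left them, time stands still between calls to the robot, and variables do not carry over. Pictures are saved under pics/ and viewed, on a budget of 10 in all, crops included, one or two more only if the job needs it, and the job is handed in when it is done.

```bash
mkdir -p pics
cat > h.py <<'E'
import numpy as np, cv2
from plant import bot
from scipy.spatial.transform import Rotation as R
def snap(n,f):
    c=bot.capture(n); cv2.imwrite('pics/'+f,c['frame'][:,:,::-1]); return c
def ray(c,uv):
    K=np.array(c['camera_matrix']);V=np.array(c['view'])
    d=V[:3,:3].T@np.linalg.inv(K)@np.array([uv[0],uv[1],1.]); o=-V[:3,:3].T@V[:3,3]; return o,d
def plane(c,uv,z):
    o,d=ray(c,uv); return o+d*(z-o[2])/d[2]
def proj(c,p):
    q=np.array(c['camera_matrix'])@(np.array(c['view'])@np.r_[p,1])[:3]; return q[:2]/q[2]
E
python3 - <<'E'
from h import *
import pickle
o=bot.get_obs();print(o,bot.grasp_offset)
a=snap('scene','s0.png');b=snap('top','t0.png');pickle.dump((a,b),open('c.pkl','wb'))
for c in(a,b):print(ray(c,(280,210)))
E
```

```text
{'time': 0.0, 'joint_positions': array([ 1.14199712e+00,  3.42718814e-01,  1.52501620e+00, -1.58020555e-05,
        1.27539568e+00, -1.46028541e-01]), 'dq': array([0.00094989, 0.00054395, 0.00027587, 0.00045427, 0.00123645,
       0.00116625]), 'tau': array([-1.92736052e-04, -4.31245422e+01, -2.44220585e+01,  7.16987858e-02,
        5.62233967e-02, -1.41836672e-04]), 'tool_pos': array([146.31076549, 503.77675993, 226.04727779]), 'tcp_rot': array([-3.14006879e+00, -2.08849984e-04,  2.85882644e+00]), 'contact_force': array([-0.10126436, -0.80032724, -0.52548497]), 'moment': array([-0.01622302,  0.00985853,  0.03013214]), 'grip_width': 91.92483802886538} 18.8
(array([-108.81818335, -563.00388781, 1095.13105476]), array([ 0.48720132,  0.41974056, -0.76584224]))
(array([ 322.43066192,   -3.90473421, 1346.69155099]), array([ 0.16958284, -0.01751062, -0.9855679 ]))
```

View pics/s0.png

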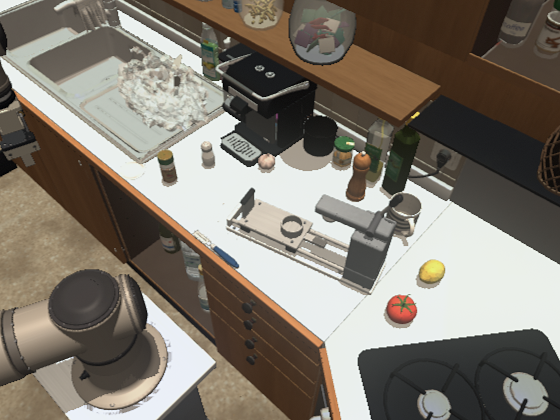

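View pics/t0.png

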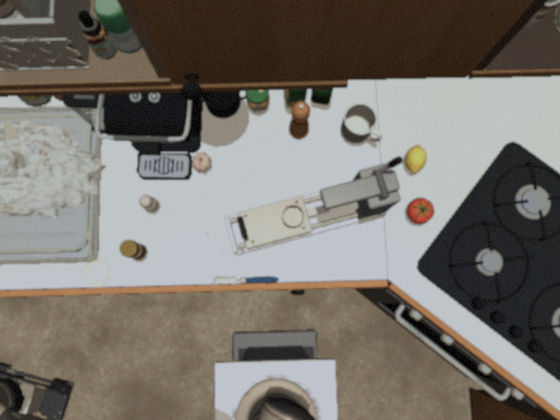

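The scene view shows the jar at (167,166) and the press with its cup at (291,226). In the top view the jar cap is at about (130,249), the cup at (292,216) and the handle bar at (242,230). I'll zoom in to get pixel positions.

Run:
```python
from h import *
import pickle
a,b=pickle.load(open('c.pkl','rb'))
t=b['frame'][:,:,::-1]; s=a['frame'][:,:,::-1]
A=cv2.resize(t[160:260,215:415],None,fx=4,fy=4,interpolation=cv2.INTER_CUBIC) #800x400
B=cv2.resize(t[230:270,110:160],None,fx=5,fy=5,interpolation=cv2.INTER_CUBIC) #250x200
C=cv2.resize(s[145:190,150:190],None,fx=4,fy=4,interpolation=cv2.INTER_CUBIC) #160x180
D=cv2.resize(s[180:250,220:310],None,fx=4,fy=4,interpolation=cv2.INTER_CUBIC)[:200]
im=np.zeros((600,800,3),np.uint8);im[:400]=A;im[400:,:250]=B;im[400:580,250:410]=C;im[400:,410:770]=D
cv2.imwrite('pics/z0.png',im)
# rough
for n,c,uv,z in [('jar',b,(130,249),105),('jarS',a,(166.5,154),105),('cup',b,(292,216),79),('hbar',b,(242,230),120),('cupS',a,(291,226),79)]:print(n,plane(c,uv,z).round(1))
```

```text
jar [446.1 354.9 105. ]
jarS [453.7 358.9 105. ]
cup [523.9 -57.2  79. ]
hbar [485.1  70.9 120. ]
cupS [516.8 -63.8  79. ]
```

View pics/z0.png

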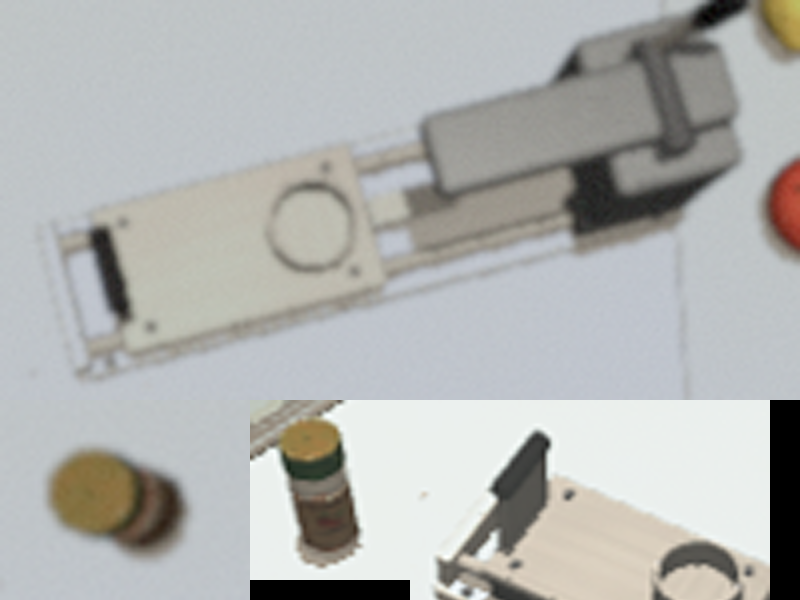

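Run:
```python
from h import *
import pickle
a,b=pickle.load(open('c.pkl','rb'))
T=lambda u,v:(215+u/4,160+v/4)
jt=plane(b,(128.9,248.3),105);js=plane(a,(165.2,155),105)
print('jar',jt,js)
cu=plane(b,T(311,227),79);print('cup',cu,plane(a,(291.75,224.5),79))
hb=plane(b,T(111,274),112);print('hb',hb, plane(b,T(102,230),112),plane(b,T(120,318),112))
P=[plane(b,T(*q),52)[:2] for q in [(92,212),(130,355),(348,146),(384,290)]]
for d in (P[2]-P[0],P[3]-P[1],P[0]-P[1],P[2]-P[3],(cu-hb)[:2]):print(np.linalg.norm(d),np.degrees(np.arctan2(d[1],d[0])))
for n,c,uv,z in[('salt',b,(148,202),80),('garlic',b,(201,161),30),('col corner',b,T(735,155),187)]:print(n,plane(c,uv,z).round())
```

```text
jar [447.96593306 357.66899385 105.        ] [448.50688133 358.36175446 105.        ]
cup [521.89687999 -59.07880992  79.        ] [521.85947518 -61.966085    79.        ]
hb [489.95828119  69.44447534 112.        ] [518.20007628  74.68451143 112.        ] [461.91176219  64.24067114 112.        ]
176.3436640266114 -76.79266171652235
172.91062324753398 -77.06647186017187
98.77406073281512 13.80310513154703
99.62414375951667 11.822332034731023
132.43228060443025 -76.04443705751414
salt [570. 317.  80.]
garlic [691. 186.  30.]
col corner [ 542. -309.  187.]
```

```bash
python3 -m handwheel '[{"rz":0.132},{"rz":0.132},{"rz":0.132},{"rz":0.132},{"rz":0.132},{"rz":0.132},{"rz":0.132},{"rz":0.134}]'; python3 -m handwheel '[{"dx":-21,"dy":26},{"dx":-21,"dy":26},{"dx":-21,"dy":26},{"dx":-21,"dy":26},{"dx":-21,"dy":26},{"dx":-21,"dy":26},{"dx":-21,"dy":26},{"dx":-21,"dy":26},{"dx":-21,"dy":26},{"dx":-22,"dy":27}]'; python3 -m handwheel '[{},{}]'
cat >> h.py <<'E'
def wsnap(f):
    o=bot.get_obs(); c=bot.capture('wrist'); cv2.imwrite('pics/'+f,c['frame'][:,:,::-1])
    T=np.eye(4);T[:3,:3]=R.from_euler('xyz',o['tcp_rot']).as_matrix();T[:3,3]=o['tool_pos']
    c['view']=np.linalg.inv(T@np.array(c['mount']));return o,c
E
python3 - <<'E'
from h import *
import pickle
o,c=wsnap('w1.png');pickle.dump(c,open('w1.pkl','wb'));print(c['mount'],o['tool_pos'],o['tcp_rot'])
print(proj(c,[448,358,105]))
E
```

```text
[[ 2.48004929e-04 -9.54941387e-01 -2.96794351e-01  8.03490209e+01]
 [ 9.99999863e-01  9.99326384e-05  5.14076775e-04  6.93669741e-01]
 [-4.61253746e-04 -2.96794438e-01  9.54941280e-01 -1.56852936e+02]
 [ 0.00000000e+00  0.00000000e+00  0.00000000e+00  1.00000000e+00]] [146.3183058  503.84847392 226.12857361] [-3.14029680e+00 -1.90480778e-04  2.85883181e+00]
[224.86279663 496.91863258]invalid input at $[0]: expected keys claw, dx, dy, dz, rx, ry, rz
invalid input at $[0]: expected keys claw, dx, dy, dz, rx, ry, rz
invalid input at $[0]: expected keys claw, dx, dy, dz, rx, ry, rz
```

View pics/w1.png

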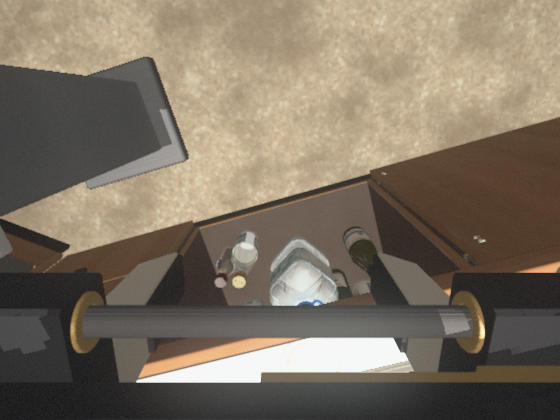

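The move was refused because every row needs all seven keys, so the arm hasn't moved. This wrist view only shows the floor and cupboard. I'll resend with complete rows.

```bash
python3 -m handwheel '[{"claw":91.8,"dx":0,"dy":0,"dz":0,"rx":0,"ry":0,"rz":0.132},{"claw":91.8,"dx":0,"dy":0,"dz":0,"rx":0,"ry":0,"rz":0.132},{"claw":91.8,"dx":0,"dy":0,"dz":0,"rx":0,"ry":0,"rz":0.132},{"claw":91.8,"dx":0,"dy":0,"dz":0,"rx":0,"ry":0,"rz":0.132},{"claw":91.8,"dx":0,"dy":0,"dz":0,"rx":0,"ry":0,"rz":0.132},{"claw":91.8,"dx":0,"dy":0,"dz":0,"rx":0,"ry":0,"rz":0.132},{"claw":91.8,"dx":0,"dy":0,"dz":0,"rx":0,"ry":0,"rz":0.132},{"claw":91.8,"dx":0,"dy":0,"dz":0,"rx":0,"ry":0,"rz":0.134}]'; python3 -m handwheel '[{"claw":91.8,"dx":-25,"dy":30,"dz":0,"rx":0,"ry":0,"rz":0},{"claw":91.8,"dx":-25,"dy":30,"dz":0,"rx":0,"ry":0,"rz":0},{"claw":91.8,"dx":-25,"dy":30,"dz":0,"rx":0,"ry":0,"rz":0},{"claw":91.8,"dx":-25,"dy":30,"dz":0,"rx":0,"ry":0,"rz":0},{"claw":91.8,"dx":-25,"dy":30,"dz":0,"rx":0,"ry":0,"rz":0},{"claw":91.8,"dx":-25,"dy":30,"dz":0,"rx":0,"ry":0,"rz":0},{"claw":91.8,"dx":-25,"dy":30,"dz":0,"rx":0,"ry":0,"rz":0},{"claw":91.8,"dx":-25,"dy":30,"dz":0,"rx":0,"ry":0,"rz":0},{"claw":91.8,"dx":-10,"dy":20,"dz":0,"rx":0,"ry":0,"rz":0},{"claw":91.8,"dx":0,"dy":0,"dz":0,"rx":0,"ry":0,"rz":0}]'
python3 - <<'E'
from h import *
import pickle
o,c=wsnap('w2.png');pickle.dump(c,open('w2.pkl','wb'));print(o['time'],o['tool_pos'],o['tcp_rot'],o['joint_positions'])
print(proj(c,[448,358,105]))
E
```

```text
time: 0.95
tool_pos: [146.4, 504.0, 226.4]
tcp_rot: [-3.141, 0.0, 1.795]
contact_force: [0.1, 0.2, 0.0]
grip_width: 92.2
time: 1.95
tool_pos: [450.1, 357.5, 226.0]
tcp_rot: [-3.142, 0.001, 1.797]
contact_force: [-0.3, 0.0, -0.3]
grip_width: 91.6
1.95 [450.05203259 357.51623251 225.9717627 ] [-3.14159020e+00  5.15817984e-04  1.79727859e+00] [ 5.38267253e-01  4.34481690e-01  1.38363967e+00 -5.05559652e-04
  1.32363189e+00  3.11908721e-01]
[274.06038916 203.81241653]
```

View pics/w2.png

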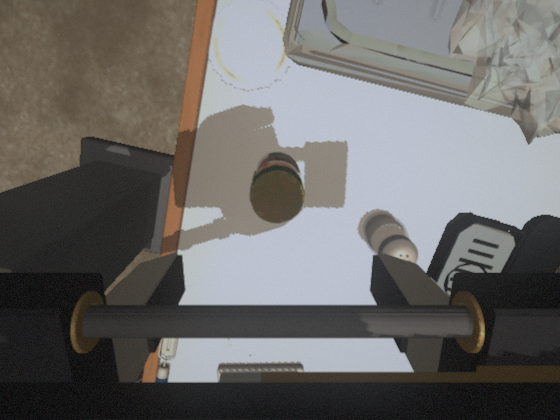

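The wrist view shows the cap centred at about (277,194), with the salt shaker at (390,235), clear of the right finger.

Run:
```python
from h import *
import pickle
c=pickle.load(open('w2.pkl','rb'));p=plane(c,(277,194),105);print(p)
d=p-[450.05,357.5,105];Y=1.797
print('dx',d[:2]@[np.cos(Y),np.sin(Y)],'dy',d[:2]@[np.sin(Y),-np.cos(Y)])
a,b=pickle.load(open('c.pkl','rb'))
q=plane(b,(215+430/4,160+155/4),211);print(q,'tip ahead of cup',(q-[522,-60,0])[:2]@[.228,-.974])
```

```text
[448.47662287 366.51456753 105.        ]
dx 9.137796395109852 dy 0.4884878867700643
[ 542.01015631 -124.38343864  211.        ] tip ahead of cup 67.27178487787265
```

```bash
python3 -m handwheel '[{"claw":91.8,"dx":3,"dy":-1,"dz":34,"rx":0,"ry":0,"rz":0},{"claw":91.8,"dx":0,"dy":0,"dz":34,"rx":0,"ry":0,"rz":0},{"claw":91.8,"dx":0,"dy":0,"dz":34,"rx":0,"ry":0,"rz":0},{"claw":91.8,"dx":0,"dy":0,"dz":34,"rx":0,"ry":0,"rz":0},{"claw":91.8,"dx":0,"dy":0,"dz":34,"rx":0,"ry":0,"rz":0},{"claw":91.8,"dx":0,"dy":0,"dz":0,"rx":0,"ry":0,"rz":0}]'
python3 - <<'E'
from h import *
import pickle
o,c=wsnap('w3.png');pickle.dump(c,open('w3.pkl','wb'));print(o['tool_pos'],proj(c,[448,358,105]))
# predicted pixel of the cap centre if the jar axis were on the tool axis
p=o['tool_pos'].copy();p[2]=105;print(proj(c,p),proj(c,p+[0,5,0]))
E
```

```text
time: 2.6
tool_pos: [441.8, 360.5, 52.6]
tcp_rot: [-3.132, 0.003, 1.802]
contact_force: [-0.6, -0.2, 1.3]
grip_width: 91.9
[441.83427111 360.49686415  52.61904926] [289.46510188 354.94415873]
[273.91255824 345.5951158 ] [277.22300348 333.65751229]
```

View pics/w3.png

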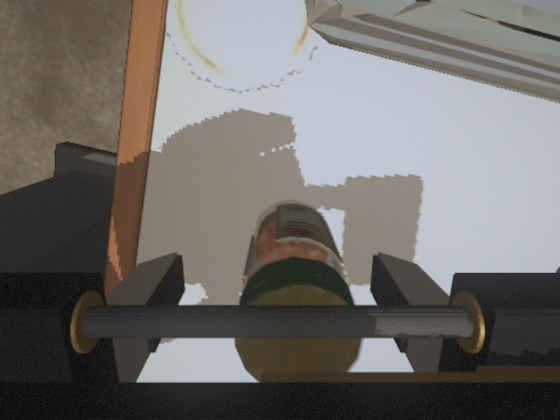

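```bash
python3 -m handwheel '[{"claw":91.8,"dx":0,"dy":0,"dz":0,"rx":0,"ry":0,"rz":0},{"claw":91.8,"dx":0,"dy":0,"dz":0,"rx":0,"ry":0,"rz":0}]'
python3 - <<'E'
from h import *
import pickle
o=bot.get_obs();print(o['tool_pos'],o['tcp_rot'],o['joint_positions'])
a=snap('scene','s4.png');pickle.dump(a,open('s4.pkl','wb'))
for c in(a,):print(proj(c,o['tool_pos']), proj(c,[448,358,105]))
E
```

```text
time: 2.85
tool_pos: [446.7, 362.6, 58.9]
tcp_rot: [3.138, -0.001, 1.801]
contact_force: [-0.1, -0.5, 0.5]
grip_width: 91.8
[446.73650945 362.63798115  58.94234447] [ 3.13798051e+00 -1.30662732e-03  1.80123495e+00] [5.48630669e-01 6.09062952e-01 1.59117414e+00 1.37669913e-04
 9.37515966e-01 3.18113147e-01]
[166.27689809 166.01336908] [165.14288474 155.14950368]
```

```bash
python3 -m handwheel '[{"claw":91.8,"dx":0,"dy":0,"dz":0,"rx":0,"ry":0,"rz":0},{"claw":91.8,"dx":0,"dy":0,"dz":0,"rx":0,"ry":0,"rz":0}]'
python3 - <<'E'
from h import *
import pickle
o,c=wsnap('w5.png');pickle.dump((o,c),open('w5.pkl','wb'));print(o['tool_pos'],o['tcp_rot'])
f=c['frame'];h=cv2.cvtColor(f,cv2.COLOR_RGB2HSV)
for v in (290,295,300,340,345,350,360,370,375,380,385):
    r=f[v].astype(int); m=np.where((r[:,1]-r[:,2]>15)&(np.arange(560)>190)&(np.arange(560)<372))[0]
    print(v,(m.min(),m.max(),len(m)) if len(m) else None)
print([tuple(f[v,285]) for v in range(240,400,6)])
p=o['tool_pos'].copy();p[2]=105
for d in([0,0,0],[4,0,0],[0,4,0]):
  q=p+np.array(d);print([proj(c,q+23*np.array([np.cos(a),np.sin(a),0])).round(0) for a in 1.8+np.array([0,1.57,3.14,4.71])])
E
```

```text
time: 3.1
tool_pos: [446.2, 361.9, 57.6]
tcp_rot: [3.14, -0.001, 1.801]
contact_force: [0.2, -0.4, 0.0]
grip_width: 92.0
[446.19971042 361.88613905  57.61760793] [ 3.14013806e+00 -5.30032501e-04  1.80077680e+00]
290 (np.int64(246), np.int64(326), 78)
295 (np.int64(240), np.int64(330), 86)
300 (np.int64(235), np.int64(335), 93)
340 (np.int64(228), np.int64(342), 105)
345 (np.int64(231), np.int64(341), 93)
350 (np.int64(233), np.int64(339), 93)
360 (np.int64(238), np.int64(331), 75)
370 (np.int64(252), np.int64(320), 66)
375 (np.int64(260), np.int64(315), 16)
380 (np.int64(266), np.int64(322), 15)
385 None
[(np.uint8(98), np.uint8(70), np.uint8(56)), (np.uint8(105), np.uint8(76), np.uint8(61)), (np.uint8(40), np.uint8(43), np.uint8(32)), (np.uint8(35), np.uint8(39), np.uint8(28)), (np.uint8(35), np.uint8(41), np.uint8(30)), (np.uint8(34), np.uint8(41), np.uint8(27)), (np.uint8(35), np.uint8(42), np.uint8(28)), (np.uint8(72), np.uint8(60), np.uint8(41)), (np.uint8(64), np.uint8(57), np.uint8(33)), (np.uint8(68), np.uint8(60), np.uint8(35)), (np.uint8(67), np.uint8(58), np.uint8(35)), (n
[... 256 characters left out ...]
51)), (np.uint8(75), np.uint8(60), np.uint8(42)), (np.uint8(69), np.uint8(56), np.uint8(36)), (np.uint8(69), np.uint8(55), np.uint8(34)), (np.uint8(75), np.uint8(56), np.uint8(37)), (np.uint8(72), np.uint8(60), np.uint8(43)), (np.uint8(63), np.uint8(53), np.uint8(35)), (np.uint8(64), np.uint8(55), np.uint8(43)), (np.uint8(29), np.uint8(31), np.uint8(30)), (np.uint8(15), np.uint8(17), np.uint8(16)), (np.uint8(30), np.uint8(28), np.uint8(31))]
[array([276., 279.]), array([212., 336.]), array([276., 388.]), array([340., 336.])]
[array([287., 281.]), array([223., 338.]), array([286., 390.]), array([350., 338.])]
[array([278., 268.]), array([214., 327.]), array([278., 379.]), array([343., 327.])]
```

```bash
python3 -m handwheel '[{"claw":91.8,"dx":2,"dy":3,"dz":0,"rx":0,"ry":0,"rz":0},{"claw":91.8,"dx":0,"dy":0,"dz":0,"rx":0,"ry":0,"rz":0},{"claw":40,"dx":0,"dy":0,"dz":0,"rx":0,"ry":0,"rz":0},{"claw":40,"dx":0,"dy":0,"dz":0,"rx":0,"ry":0,"rz":0},{"claw":40,"dx":0,"dy":0,"dz":0,"rx":0,"ry":0,"rz":0},{"claw":40,"dx":0,"dy":0,"dz":0,"rx":0,"ry":0,"rz":0},{"claw":40,"dx":0,"dy":0,"dz":0,"rx":0,"ry":0,"rz":0},{"claw":40,"dx":0,"dy":0,"dz":0,"rx":0,"ry":0,"rz":0},{"claw":40,"dx":0,"dy":0,"dz":0,"rx":0,"ry":0,"rz":0},{"claw":40,"dx":0,"dy":0,"dz":0,"rx":0,"ry":0,"rz":0}]'
python3 - <<'E'
from h import *
print(bot.get_obs()['tool_pos'])
o,c=wsnap('w6.png');f=c['frame']
for v in (300,340,350,360,370):
    r=f[v].astype(int); m=np.where((r[:,1]-r[:,2]>15)&(np.arange(560)>190)&(np.arange(560)<372))[0]; print(v,m.min(),m.max())
E
```

```text
time: 4.15
tool_pos: [448.4, 364.3, 56.7]
tcp_rot: [3.141, -0.0, 1.801]
contact_force: [1.2, -0.9, 0.5]
grip_width: 45.3
[448.40151533 364.3213191   56.74149649]
300 232 370
340 217 371
350 221 334
360 225 328
370 234 321
```

```bash
python3 -m handwheel '[{"claw":40,"dx":0,"dy":0,"dz":-15,"rx":0,"ry":0,"rz":0},{"claw":40,"dx":0,"dy":0,"dz":-25,"rx":0,"ry":0,"rz":0},{"claw":40,"dx":0,"dy":0,"dz":-30,"rx":0,"ry":0,"rz":0},{"claw":40,"dx":0,"dy":0,"dz":-30,"rx":0,"ry":0,"rz":0},{"claw":40,"dx":0,"dy":0,"dz":-20,"rx":0,"ry":0,"rz":0},{"claw":40,"dx":-20,"dy":0,"dz":-10,"rx":0,"ry":0,"rz":0},{"claw":40,"dx":-30,"dy":-2,"dz":0,"rx":0,"ry":0,"rz":0},{"claw":40,"dx":-30,"dy":-2,"dz":0,"rx":0,"ry":0,"rz":0},{"claw":40,"dx":-30,"dy":-2,"dz":0,"rx":0,"ry":0,"rz":0},{"claw":40,"dx":-30,"dy":-2,"dz":0,"rx":0,"ry":0,"rz":0}]';python3 -m handwheel '[{"claw":40,"dx":-30,"dy":-2,"dz":0,"rx":0,"ry":0,"rz":0},{"claw":40,"dx":-30,"dy":-2,"dz":0,"rx":0,"ry":0,"rz":0},{"claw":40,"dx":-30,"dy":-2,"dz":0,"rx":0,"ry":0,"rz":0},{"claw":40,"dx":-30,"dy":-2,"dz":0,"rx":0,"ry":0,"rz":0},{"claw":40,"dx":-30,"dy":-2,"dz":0,"rx":0,"ry":0,"rz":0},{"claw":40,"dx":-30,"dy":-2,"dz":0,"rx":0,"ry":0,"rz":0},{"claw":40,"dx":-30,"dy":-2,"dz":0,"rx":0,"ry":0,"rz":0},{"claw":40,"dx":-30,"dy":-2,"dz":0,"rx":0,"ry":0,"rz":0},{"claw":40,"dx":-30,"dy":-1,"dz":0,"rx":0,"ry":0,"rz":0},{"claw":40,"dx":-20,"dy":0,"dz":0,"rx":0,"ry":0,"rz":0}]';python3 -m handwheel '[{"claw":40,"dx":0,"dy":0,"dz":20,"rx":0,"ry":0,"rz":0},{"claw":40,"dx":0,"dy":0,"dz":10,"rx":0,"ry":0,"rz":0},{"claw":40,"dx":0,"dy":0,"dz":0,"rx":0,"ry":0,"rz":0},{"claw":40,"dx":0,"dy":0,"dz":0,"rx":0,"ry":0,"rz":0},{"claw":40,"dx":0,"dy":0,"dz":0,"rx":0,"ry":0,"rz":0},{"claw":40,"dx":0,"dy":0,"dz":0,"rx":0,"ry":0,"rz":0}]'
python3 - <<'E'
from h import *
import pickle
o,c=wsnap('w7.png');a=snap('scene','s7.png');pickle.dump((o,c,a),open('p7.pkl','wb'));print(o['tool_pos'],o['tcp_rot'],o['joint_positions'])
w=c['frame'][:,:,::-1]
u,v=proj(a,[522,-60,110]).astype(int)
im=np.zeros((600,800,3),np.uint8);im[:420,:560]=w
im[:,:][300:600,400:800]=cv2.resize(a['frame'][v-37:v+38,u-50:u+50,::-1],(400,300),interpolation=cv2.INTER_CUBIC)
print(u-50,v-37)
cv2.imwrite('pics/z7.png',im)
E
```

```text
time: 5.2
tool_pos: [472.2, 225.0, 186.6]
tcp_rot: [-3.141, -0.0, 1.801]
contact_force: [-0.0, 0.4, -1.5]
grip_width: 44.9
time: 6.2
tool_pos: [521.9, -62.0, 186.5]
tcp_rot: [-3.141, 0.0, 1.8]
contact_force: [-0.5, -0.0, -1.1]
grip_width: 45.3
time: 6.8
tool_pos: [522.4, -59.8, 157.4]
tcp_rot: [3.14, 0.001, 1.801]
contact_force: [-1.0, 0.3, -1.8]
grip_width: 44.7
[522.35943392 -59.81206183 157.40394442] [3.14044487e+00 5.30813016e-04 1.80145632e+00] [-2.59877712e-01  4.09142614e-01  1.62681294e+00  8.11751914e-05
  1.10437460e+00 -4.90574472e-01]
241 179
```

View pics/z7.png

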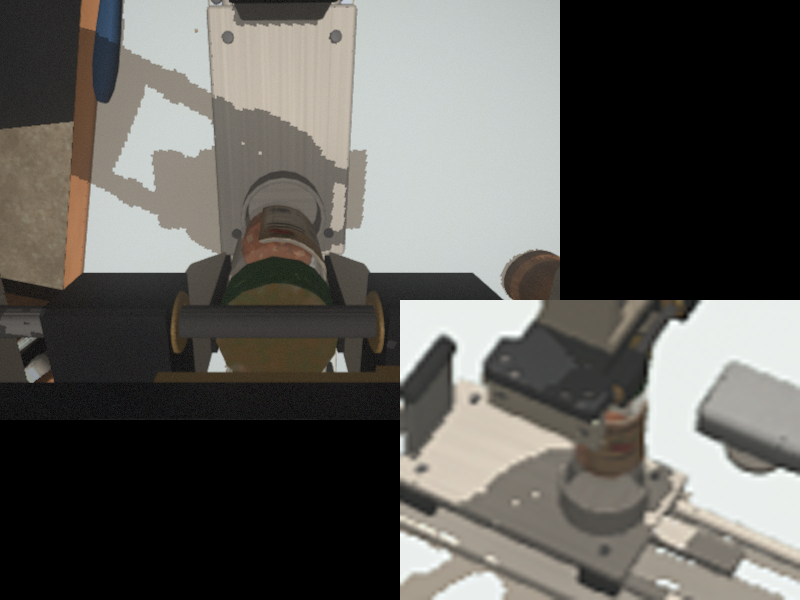

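Run:
```python
from h import *
import pickle
o,c,a=pickle.load(open('p7.pkl','rb'));t=o['tool_pos'];Y=o['tcp_rot'][2]
X=np.array([np.cos(Y),np.sin(Y)]);Yv=np.array([np.sin(Y),-np.cos(Y)])
for uv in [(241,207),(323,207),(282,171)]:
    d=plane(c,uv,79)[:2]-t[:2];print(uv,'tool x',d@X,'tool y',d@Yv)
# jar cap extremes: in tool coords
f=c['frame']
for v in (290,300,340,350,360,366):
    r=f[v].astype(int); m=np.where((r[:,0]-r[:,2]>18)&(np.arange(560)>205)&(np.arange(560)<350))[0]
    print(v,m.min(),m.max())
for v in (300,340,350,360):
    for u in (221,340): 
        pass
top=t[2]-56.7+105
for uv in [(222,310),(336,340),(279,281),(279,373)]:
    d=plane(c,uv,top)[:2]-t[:2];print(uv,'tool x',d@X,'tool y',d@Yv)
# scene: axis at z=115, and cup rim for centre = tool
p=t.copy()
for z in(105,115):p[2]=z;print(proj(a,p))
for s in (-1,1):
    q=t.copy();q[2]=79; r=a['view'][0,:3]*np.array([1,1,0]);r=r/np.linalg.norm(r);print('rim edge',proj(a,q+s*30*r))
```

```text
(241, 207) tool x 10.952409467465587 tool y -24.12241734310753
(323, 207) tool x 10.948840952686458 tool y 32.19099728148045
(282, 171) tool x 35.969168698988376 tool y 3.923520575935463
290 247 306
300 233 321
340 216 337
350 220 335
360 225 329
366 225 325
(222, 310) tool x 11.404491112542846 tool y -18.617643518678673
(336, 340) tool x -0.926640037515844 tool y 21.647369027703448
(279, 281) tool x 22.646600765969435 tool y 1.1880954794432041
(279, 373) tool x -15.323111216187408 tool y 1.2561985647456084
[291.64311319 217.71233316]
[291.79376176 215.26016266]
rim edge [279.84765251 223.81762268]
rim edge [302.66427308 224.0854816 ]
```

```bash
python3 -m handwheel '[{"claw":40,"dx":4.5,"dy":2.5,"dz":5,"rx":0,"ry":0,"rz":0},{"claw":40,"dx":0,"dy":0,"dz":6,"rx":0,"ry":0,"rz":0},{"claw":40,"dx":0,"dy":0,"dz":4,"rx":0,"ry":0,"rz":0},{"claw":40,"dx":0,"dy":0,"dz":0,"rx":0,"ry":0,"rz":0},{"claw":40,"dx":0,"dy":0,"dz":0,"rx":0,"ry":0,"rz":0},{"claw":40,"dx":0,"dy":0,"dz":0,"rx":0,"ry":0,"rz":0},{"claw":40,"dx":0,"dy":0,"dz":0,"rx":0,"ry":0,"rz":0}]'
python3 - <<'E'
from h import *
import pickle
o,c=wsnap('w8.png');a=snap('scene','s8.png');pickle.dump((o,c,a),open('p8.pkl','wb'));print(o['tool_pos'])
u,v=proj(a,[522,-60,90]).astype(int);print(u-32,v-37)
im=np.zeros((600,800,3),np.uint8)
im[:,:480]=cv2.resize(c['frame'][150:300,220:340,::-1],None,fx=4,fy=4,interpolation=cv2.INTER_CUBIC)
im[:,480:]=cv2.resize(a['frame'][v-37:v+38,u-20:u+20,::-1],None,fx=8,fy=8,interpolation=cv2.INTER_CUBIC)
print(u-20,v-37);cv2.imwrite('pics/z8.png',im)
E
```

```text
time: 7.6
tool_pos: [523.6, -55.2, 141.9]
tcp_rot: [3.141, 0.0, 1.801]
contact_force: [0.0, 0.7, -0.8]
grip_width: 45.1
[523.55027288 -55.21971558 141.89912509]
259 184
271 184
```

View pics/z8.png

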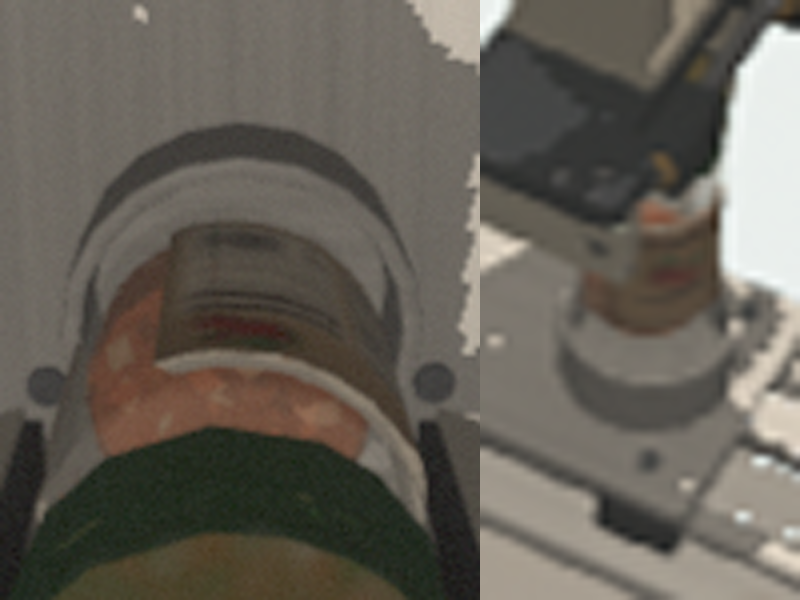

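Run:
```python
from h import *
import pickle
o,c,a=pickle.load(open('p8.pkl','rb'));t=o['tool_pos'];Y=o['tcp_rot'][2]
X=np.array([np.cos(Y),np.sin(Y)]);Yv=np.array([np.sin(Y),-np.cos(Y)])
def P(n,u,v,z):
    d=plane(c,(220+u/4,150+v/4),z)[:2]-t[:2];print(n,z,'x %.1f y %.1f'%(d@X,d@Yv))
P('rim outer rear',240,160,79);P('rim L',72,290,79);P('rim R',416,290,79);P('wall base rear',240,125,52)
P('jar rear',235,225,85.2);P('jar L',90,375,85.2);P('jar R',402,375,85.2)
P('bolt',47,385,52);P('bolt',435,381,52)
def S(n,u,v,z): 
    d=plane(a,(271+(u-480)/8,184+v/8),z)[:2]-t[:2];print(n,'x %.1f y %.1f'%(d@X,d@Yv))
S('cup bottom-mid L-R',644,345,79)
S('jar',645,310,85)
```

```text
rim outer rear 79 x 26.8 y 2.4
rim L 79 x 5.1 y -24.8
rim R 79 x 5.1 y 31.1
wall base rear 52 x 26.5 y 2.7
jar rear 85.2 x 17.9 y 1.6
jar L 85.2 x -7.2 y -21.7
jar R 85.2 x -7.2 y 28.6
bolt 52 x -23.0 y -33.2
bolt 52 x -22.2 y 39.1
cup bottom-mid L-R x -9.7 y -11.2
jar x -5.2 y -2.5
```

```bash
python3 -m handwheel '[{"claw":40,"dx":1,"dy":0,"dz":3,"rx":0,"ry":0,"rz":0},{"claw":40,"dx":0,"dy":0,"dz":4,"rx":0,"ry":0,"rz":0},{"claw":40,"dx":0,"dy":0,"dz":3,"rx":0,"ry":0,"rz":0},{"claw":40,"dx":0,"dy":0,"dz":0,"rx":0,"ry":0,"rz":0}]'
```

```text
time: 8.1
tool_pos: [523.2, -54.2, 131.2]
tcp_rot: [-3.141, -0.0, 1.801]
contact_force: [0.4, 0.6, -2.0]
grip_width: 45.3
```

```bash
python3 -m handwheel '[{"claw":40,"dx":0,"dy":0,"dz":4,"rx":0,"ry":0,"rz":0},{"claw":40,"dx":0,"dy":0,"dz":4,"rx":0,"ry":0,"rz":0},{"claw":40,"dx":0,"dy":0,"dz":4,"rx":0,"ry":0,"rz":0},{"claw":40,"dx":0,"dy":0,"dz":3,"rx":0,"ry":0,"rz":0},{"claw":40,"dx":0,"dy":0,"dz":0,"rx":0,"ry":0,"rz":0},{"claw":40,"dx":0,"dy":0,"dz":0,"rx":0,"ry":0,"rz":0}]'
```

```text
time: 8.7
tool_pos: [523.2, -54.2, 116.5]
tcp_rot: [-3.141, -0.0, 1.801]
contact_force: [1.3, -1.1, -2.1]
grip_width: 44.8
```

```bash
python3 -m handwheel '[{"claw":40,"dx":0,"dy":0,"dz":2,"rx":0,"ry":0,"rz":0},{"claw":40,"dx":0,"dy":0,"dz":1,"rx":0,"ry":0,"rz":0},{"claw":40,"dx":0,"dy":0,"dz":0.5,"rx":0,"ry":0,"rz":0},{"claw":40,"dx":0,"dy":0,"dz":0,"rx":0,"ry":0,"rz":0},{"claw":40,"dx":0,"dy":0,"dz":0,"rx":0,"ry":0,"rz":0}]'
```

```text
time: 9.2
tool_pos: [523.3, -54.2, 113.3]
tcp_rot: [3.141, 0.0, 1.801]
contact_force: [1.2, -0.4, -0.0]
grip_width: 44.9
```

```bash
python3 -m handwheel '[{"claw":40,"dx":0,"dy":0,"dz":0.7,"rx":0,"ry":0,"rz":0},{"claw":40,"dx":0,"dy":0,"dz":0,"rx":0,"ry":0,"rz":0},{"claw":40,"dx":0,"dy":0,"dz":0,"rx":0,"ry":0,"rz":0}]'; python3 -m handwheel '[{"claw":60,"dx":0,"dy":0,"dz":0,"rx":0,"ry":0,"rz":0},{"claw":85,"dx":0,"dy":0,"dz":0,"rx":0,"ry":0,"rz":0},{"claw":85,"dx":0,"dy":0,"dz":0,"rx":0,"ry":0,"rz":0},{"claw":85,"dx":0,"dy":0,"dz":0,"rx":0,"ry":0,"rz":0},{"claw":85,"dx":0,"dy":0,"dz":0,"rx":0,"ry":0,"rz":0},{"claw":85,"dx":0,"dy":0,"dz":0,"rx":0,"ry":0,"rz":0}]'
```

```text
time: 9.5
tool_pos: [523.3, -54.2, 112.6]
tcp_rot: [3.141, 0.0, 1.801]
contact_force: [0.8, -0.5, -0.4]
grip_width: 45.2
time: 10.1
tool_pos: [523.1, -54.1, 112.5]
tcp_rot: [-3.142, -0.0, 1.801]
contact_force: [-0.6, 0.0, -0.2]
grip_width: 84.0
```

```bash
python3 -m handwheel '[{"claw":85,"dx":0,"dy":0,"dz":-10,"rx":0,"ry":0,"rz":0},{"claw":85,"dx":0,"dy":0,"dz":-25,"rx":0,"ry":0,"rz":0},{"claw":85,"dx":0,"dy":0,"dz":-30,"rx":0,"ry":0,"rz":0},{"claw":85,"dx":0,"dy":0,"dz":-30,"rx":0,"ry":0,"rz":0},{"claw":50,"dx":20,"dy":0,"dz":-20,"rx":0,"ry":0,"rz":0},{"claw":0,"dx":30,"dy":0,"dz":0,"rx":0,"ry":0,"rz":0},{"claw":0,"dx":40,"dy":0,"dz":0,"rx":0,"ry":0,"rz":0},{"claw":0,"dx":40,"dy":0,"dz":0,"rx":0,"ry":0,"rz":0},{"claw":0,"dx":35,"dy":0,"dz":0,"rx":0,"ry":0,"rz":0},{"claw":0,"dx":15,"dy":0,"dz":0,"rx":0,"ry":0,"rz":0}]'; python3 -m handwheel '[{"claw":0,"dx":0,"dy":0,"dz":30,"rx":0,"ry":0,"rz":0},{"claw":0,"dx":0,"dy":0,"dz":20,"rx":0,"ry":0,"rz":0},{"claw":0,"dx":0,"dy":0,"dz":10,"rx":0,"ry":0,"rz":0},{"claw":0,"dx":0,"dy":0,"dz":0,"rx":0,"ry":0,"rz":0},{"claw":0,"dx":0,"dy":0,"dz":0,"rx":0,"ry":0,"rz":0}]'
python3 - <<'E'
from h import *
import pickle
o=bot.get_obs();b=snap('top','t9.png');a=snap('scene','s9.png');pickle.dump((o,a,b),open('p9.pkl','wb'));print(o['tool_pos'],o['joint_positions'])
im=np.zeros((600,800,3),np.uint8)
im[:300]=cv2.resize(b['frame'][180:255,215:415,::-1],None,fx=4,fy=4,interpolation=cv2.INTER_CUBIC)
im[300:]=cv2.resize(a['frame'][175:250,210:410,::-1],None,fx=4,fy=4,interpolation=cv2.INTER_CUBIC)
cv2.imwrite('pics/z9.png',im); print(proj(b,o['tool_pos']),proj(a,o['tool_pos']))
E
```

```text
time: 11.1
tool_pos: [481.2, 123.7, 228.5]
tcp_rot: [3.141, -0.001, 1.803]
contact_force: [0.9, -0.5, -0.1]
grip_width: 41.2
time: 11.6
tool_pos: [482.7, 121.0, 168.5]
tcp_rot: [3.14, 0.0, 1.8]
contact_force: [0.8, 0.1, 0.2]
grip_width: 2.2
[482.74011281 121.01166028 168.47560817] [ 9.14422458e-02  3.48957913e-01  1.68762607e+00  8.70906941e-05
  1.10369430e+00 -1.38271337e-01]
[219.93666844 228.90134079] [230.36765437 174.10996895]
```

View pics/z9.png

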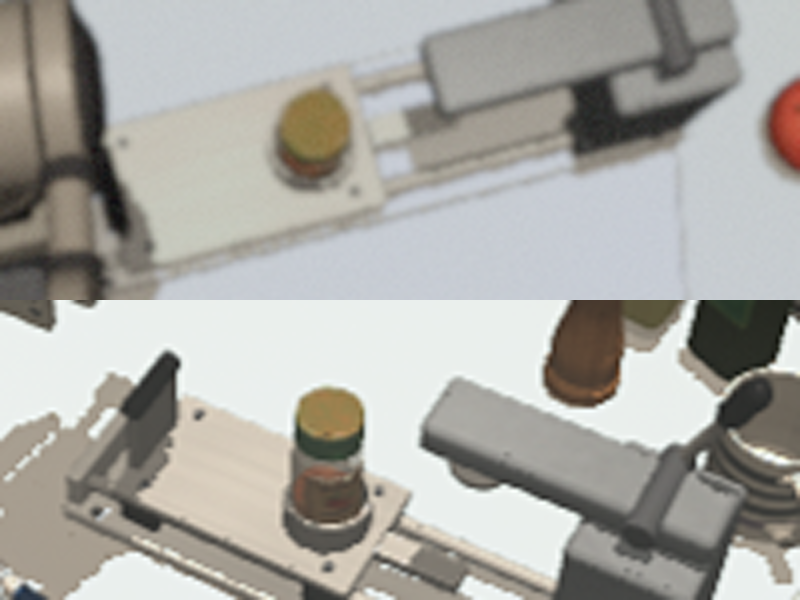

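```bash
python3 -m handwheel '[{"claw":0,"dx":0,"dy":0,"dz":25,"rx":0,"ry":0,"rz":0},{"claw":0,"dx":0,"dy":0,"dz":30,"rx":0,"ry":0,"rz":0},{"claw":0,"dx":0,"dy":0,"dz":25,"rx":0,"ry":0,"rz":0},{"claw":0,"dx":0,"dy":0,"dz":10,"rx":0,"ry":0,"rz":0},{"claw":0,"dx":0,"dy":0,"dz":0,"rx":0,"ry":0,"rz":0},{"claw":0,"dx":0,"dy":0,"dz":0,"rx":0,"ry":0,"rz":0}]'; python3 -m handwheel '[{"claw":0,"dx":-5,"dy":0,"dz":0,"rx":0,"ry":0,"rz":0},{"claw":0,"dx":-5,"dy":0,"dz":0,"rx":0,"ry":0,"rz":0},{"claw":0,"dx":-3,"dy":0,"dz":0,"rx":0,"ry":0,"rz":0},{"claw":0,"dx":-1,"dy":0,"dz":0,"rx":0,"ry":0,"rz":0},{"claw":0,"dx":-1,"dy":0,"dz":0,"rx":0,"ry":0,"rz":0},{"claw":0,"dx":-1,"dy":0,"dz":0,"rx":0,"ry":0,"rz":0}]'
```

```text
time: 12.3
tool_pos: [483.1, 121.2, 78.7]
tcp_rot: [3.14, 0.0, 1.801]
contact_force: [0.2, -0.4, 0.2]
grip_width: 0.4
time: 12.9
tool_pos: [485.8, 105.5, 77.5]
tcp_rot: [3.142, -0.0, 1.801]
contact_force: [-0.1, 1.3, 0.3]
grip_width: 0.4
```

```bash
python3 -m handwheel '[{"claw":0,"dx":-1,"dy":0,"dz":0,"rx":0,"ry":0,"rz":0},{"claw":0,"dx":-1,"dy":0,"dz":0,"rx":0,"ry":0,"rz":0},{"claw":0,"dx":-1,"dy":0,"dz":0,"rx":0,"ry":0,"rz":0},{"claw":0,"dx":-1,"dy":0,"dz":0,"rx":0,"ry":0,"rz":0},{"claw":0,"dx":-1,"dy":0,"dz":0,"rx":0,"ry":0,"rz":0}]'
```

```text
time: 13.4
tool_pos: [486.9, 100.6, 77.5]
tcp_rot: [3.142, -0.0, 1.801]
contact_force: [0.5, 0.1, -0.0]
grip_width: 0.4
```

```bash
for i in 1; do python3 -m handwheel '[{"claw":0,"dx":-1,"dy":0,"dz":0,"rx":0,"ry":0,"rz":0},{"claw":0,"dx":-1,"dy":0,"dz":0,"rx":0,"ry":0,"rz":0},{"claw":0,"dx":-1,"dy":0,"dz":0,"rx":0,"ry":0,"rz":0},{"claw":0,"dx":-1,"dy":0,"dz":0,"rx":0,"ry":0,"rz":0}]'; done; python3 -m handwheel '[{"claw":0,"dx":-1,"dy":0,"dz":0,"rx":0,"ry":0,"rz":0},{"claw":0,"dx":-1,"dy":0,"dz":0,"rx":0,"ry":0,"rz":0},{"claw":0,"dx":-1,"dy":0,"dz":0,"rx":0,"ry":0,"rz":0}]'
```

```text
time: 13.8
tool_pos: [487.9, 96.7, 77.5]
tcp_rot: [3.141, -0.0, 1.801]
contact_force: [0.0, -0.4, 0.9]
grip_width: 0.8
time: 14.1
tool_pos: [488.6, 93.8, 77.5]
tcp_rot: [3.142, -0.0, 1.801]
contact_force: [-0.1, -0.4, -0.4]
grip_width: 0.7
```

```bash
python3 -m handwheel '[{"claw":0,"dx":-1,"dy":0,"dz":0,"rx":0,"ry":0,"rz":0},{"claw":0,"dx":-1,"dy":0,"dz":0,"rx":0,"ry":0,"rz":0},{"claw":0,"dx":-1,"dy":0,"dz":0,"rx":0,"ry":0,"rz":0}]'; python3 -m handwheel '[{"claw":0,"dx":-1,"dy":0,"dz":0,"rx":0,"ry":0,"rz":0},{"claw":0,"dx":-1,"dy":0,"dz":0,"rx":0,"ry":0,"rz":0},{"claw":0,"dx":-1,"dy":0,"dz":0,"rx":0,"ry":0,"rz":0}]'
```

```text
time: 14.4
tool_pos: [489.3, 90.8, 77.5]
tcp_rot: [3.142, -0.0, 1.801]
contact_force: [-0.1, -0.4, -0.5]
grip_width: 0.1
time: 14.7
tool_pos: [489.9, 88.3, 77.6]
tcp_rot: [3.141, -0.001, 1.801]
contact_force: [-0.6, 3.7, 0.0]
grip_width: 0.5
```

```bash
python3 -m handwheel '[{"claw":0,"dx":-1,"dy":0,"dz":0,"rx":0,"ry":0,"rz":0},{"claw":0,"dx":-1,"dy":0,"dz":0,"rx":0,"ry":0,"rz":0},{"claw":0,"dx":-1,"dy":0,"dz":0,"rx":0,"ry":0,"rz":0}]'; python3 -m handwheel '[{"claw":0,"dx":-1,"dy":0,"dz":0,"rx":0,"ry":0,"rz":0},{"claw":0,"dx":-1,"dy":0,"dz":0,"rx":0,"ry":0,"rz":0}]'
```

```text
time: 15.0
tool_pos: [490.6, 85.2, 77.5]
tcp_rot: [3.142, -0.0, 1.801]
contact_force: [-0.8, 3.9, -0.9]
grip_width: 0.3
time: 15.2
tool_pos: [491.1, 83.2, 77.5]
tcp_rot: [3.141, -0.0, 1.801]
contact_force: [-0.7, 3.7, 0.7]
grip_width: 0.1
```

```bash
python3 -m handwheel '[{"claw":0,"dx":-1,"dy":0,"dz":0,"rx":0,"ry":0,"rz":0},{"claw":0,"dx":-1,"dy":0,"dz":0,"rx":0,"ry":0,"rz":0}]'; python3 -m handwheel '[{"claw":0,"dx":-1,"dy":0,"dz":0,"rx":0,"ry":0,"rz":0},{"claw":0,"dx":-1,"dy":0,"dz":0,"rx":0,"ry":0,"rz":0}]'
```

```text
time: 15.4
tool_pos: [491.3, 82.2, 77.6]
tcp_rot: [3.141, -0.002, 1.801]
contact_force: [-1.5, 9.1, 1.2]
grip_width: 0.4
time: 15.6
tool_pos: [491.8, 80.2, 77.5]
tcp_rot: [3.141, -0.002, 1.801]
contact_force: [-0.1, 8.5, 0.9]
grip_width: 0.7
```

```bash
python3 -m handwheel '[{"claw":0,"dx":-1,"dy":0,"dz":0,"rx":0,"ry":0,"rz":0},{"claw":0,"dx":-1,"dy":0,"dz":0,"rx":0,"ry":0,"rz":0}]'
```

```text
time: 15.8
tool_pos: [492.4, 77.8, 77.6]
tcp_rot: [3.141, -0.001, 1.801]
contact_force: [-0.6, 6.4, 0.9]
grip_width: 0.3
```

```bash
for i in 1; do python3 -m handwheel '[{"claw":0,"dx":-1,"dy":0,"dz":0,"rx":0,"ry":0,"rz":0},{"claw":0,"dx":-1,"dy":0,"dz":0,"rx":0,"ry":0,"rz":0},{"claw":0,"dx":-1,"dy":0,"dz":0,"rx":0,"ry":0,"rz":0},{"claw":0,"dx":-1,"dy":0,"dz":0,"rx":0,"ry":0,"rz":0}]';done
```

```text
time: 16.2
tool_pos: [493.5, 73.1, 77.5]
tcp_rot: [3.141, 0.0, 1.801]
contact_force: [0.5, 0.8, 0.6]
grip_width: 1.0
```

```bash
python3 -m handwheel '[{"claw":0,"dx":-1,"dy":0,"dz":0,"rx":0,"ry":0,"rz":0},{"claw":0,"dx":-1,"dy":0,"dz":0,"rx":0,"ry":0,"rz":0},{"claw":0,"dx":-1,"dy":0,"dz":0,"rx":0,"ry":0,"rz":0},{"claw":0,"dx":-1,"dy":0,"dz":0,"rx":0,"ry":0,"rz":0},{"claw":0,"dx":-1,"dy":0,"dz":0,"rx":0,"ry":0,"rz":0},{"claw":0,"dx":-1,"dy":0,"dz":0,"rx":0,"ry":0,"rz":0},{"claw":0,"dx":-1,"dy":0,"dz":0,"rx":0,"ry":0,"rz":0}]'
```

```text
time: 16.9
tool_pos: [494.8, 66.9, 77.5]
tcp_rot: [-3.141, -0.001, 1.801]
contact_force: [-1.6, 4.0, 1.2]
grip_width: 0.6
```

```bash
python3 -m handwheel '[{"claw":0,"dx":-2,"dy":0,"dz":0,"rx":0,"ry":0,"rz":0},{"claw":0,"dx":-2,"dy":0,"dz":0,"rx":0,"ry":0,"rz":0},{"claw":0,"dx":-2,"dy":0,"dz":0,"rx":0,"ry":0,"rz":0},{"claw":0,"dx":-2,"dy":0,"dz":0,"rx":0,"ry":0,"rz":0},{"claw":0,"dx":-2,"dy":0,"dz":0,"rx":0,"ry":0,"rz":0},{"claw":0,"dx":-2,"dy":0,"dz":0,"rx":0,"ry":0,"rz":0},{"claw":0,"dx":-2,"dy":0,"dz":0,"rx":0,"ry":0,"rz":0},{"claw":0,"dx":-2,"dy":0,"dz":0,"rx":0,"ry":0,"rz":0},{"claw":0,"dx":-2,"dy":0,"dz":0,"rx":0,"ry":0,"rz":0},{"claw":0,"dx":-2,"dy":0,"dz":0,"rx":0,"ry":0,"rz":0}]'
```

```text
time: 17.9
tool_pos: [499.6, 47.0, 77.5]
tcp_rot: [3.141, -0.0, 1.801]
contact_force: [0.8, 3.6, -0.8]
grip_width: 0.3
```

```bash
python3 -m handwheel '[{"claw":0,"dx":-2,"dy":0,"dz":0,"rx":0,"ry":0,"rz":0},{"claw":0,"dx":-2,"dy":0,"dz":0,"rx":0,"ry":0,"rz":0},{"claw":0,"dx":-2,"dy":0,"dz":0,"rx":0,"ry":0,"rz":0},{"claw":0,"dx":-2,"dy":0,"dz":0,"rx":0,"ry":0,"rz":0},{"claw":0,"dx":-2,"dy":0,"dz":0,"rx":0,"ry":0,"rz":0},{"claw":0,"dx":-2,"dy":0,"dz":0,"rx":0,"ry":0,"rz":0},{"claw":0,"dx":-2,"dy":0,"dz":0,"rx":0,"ry":0,"rz":0},{"claw":0,"dx":-2,"dy":0,"dz":0,"rx":0,"ry":0,"rz":0},{"claw":0,"dx":-2,"dy":0,"dz":0,"rx":0,"ry":0,"rz":0},{"claw":0,"dx":-2,"dy":0,"dz":0,"rx":0,"ry":0,"rz":0}]'
```

```text
time: 18.9
tool_pos: [504.2, 27.5, 77.6]
tcp_rot: [3.141, 0.0, 1.801]
contact_force: [2.2, 4.0, -1.4]
grip_width: 0.4
```

```bash
python3 -m handwheel '[{"claw":0,"dx":-2,"dy":0,"dz":0,"rx":0,"ry":0,"rz":0},{"claw":0,"dx":-2,"dy":0,"dz":0,"rx":0,"ry":0,"rz":0},{"claw":0,"dx":-2,"dy":0,"dz":0,"rx":0,"ry":0,"rz":0},{"claw":0,"dx":-1,"dy":0,"dz":0,"rx":0,"ry":0,"rz":0},{"claw":0,"dx":-1,"dy":0,"dz":0,"rx":0,"ry":0,"rz":0},{"claw":0,"dx":-1,"dy":0,"dz":0,"rx":0,"ry":0,"rz":0}]'
```

```text
time: 19.5
tool_pos: [506.2, 18.8, 77.6]
tcp_rot: [3.141, -0.0, 1.801]
contact_force: [1.2, 3.8, -0.4]
grip_width: 0.2
```

```bash
python3 -m handwheel '[{"claw":0,"dx":-1,"dy":0,"dz":0,"rx":0,"ry":0,"rz":0},{"claw":0,"dx":-1,"dy":0,"dz":0,"rx":0,"ry":0,"rz":0},{"claw":0,"dx":-1,"dy":0,"dz":0,"rx":0,"ry":0,"rz":0},{"claw":0,"dx":-1,"dy":0,"dz":0,"rx":0,"ry":0,"rz":0},{"claw":0,"dx":-1,"dy":0,"dz":0,"rx":0,"ry":0,"rz":0}]'
```

```text
time: 20.0
tool_pos: [507.3, 13.9, 77.6]
tcp_rot: [3.141, -0.0, 1.801]
contact_force: [2.1, 3.9, 0.9]
grip_width: 0.4
```

```bash
python3 -m handwheel '[{"claw":0,"dx":-1,"dy":0,"dz":0,"rx":0,"ry":0,"rz":0},{"claw":0,"dx":-1,"dy":0,"dz":0,"rx":0,"ry":0,"rz":0},{"claw":0,"dx":-1,"dy":0,"dz":0,"rx":0,"ry":0,"rz":0}]'
```

```text
time: 20.3
tool_pos: [507.9, 11.0, 77.5]
tcp_rot: [3.142, -0.0, 1.801]
contact_force: [1.9, 3.4, 0.6]
grip_width: 0.5
```

```bash
python3 -m handwheel '[{"claw":0,"dx":-1,"dy":0,"dz":0,"rx":0,"ry":0,"rz":0},{"claw":0,"dx":-1,"dy":0,"dz":0,"rx":0,"ry":0,"rz":0},{"claw":0,"dx":-1,"dy":0,"dz":0,"rx":0,"ry":0,"rz":0}]'
```

```text
time: 20.6
tool_pos: [508.6, 8.1, 77.5]
tcp_rot: [3.141, -0.0, 1.801]
contact_force: [2.2, 2.8, 0.9]
grip_width: 0.7
```

```bash
python3 -m handwheel '[{"claw":0,"dx":-1,"dy":0,"dz":0,"rx":0,"ry":0,"rz":0},{"claw":0,"dx":-1,"dy":0,"dz":0,"rx":0,"ry":0,"rz":0},{"claw":0,"dx":-1,"dy":0,"dz":0,"rx":0,"ry":0,"rz":0}]'
```

```text
time: 20.9
tool_pos: [509.2, 5.2, 77.5]
tcp_rot: [-3.141, -0.0, 1.801]
contact_force: [1.2, 3.0, 2.2]
grip_width: 0.4
```

```bash
python3 -m handwheel '[{"claw":0,"dx":-1,"dy":0,"dz":0,"rx":0,"ry":0,"rz":0},{"claw":0,"dx":-1,"dy":0,"dz":0,"rx":0,"ry":0,"rz":0},{"claw":0,"dx":-1,"dy":0,"dz":0,"rx":0,"ry":0,"rz":0}]'
```

```text
time: 21.2
tool_pos: [509.9, 2.3, 77.5]
tcp_rot: [-3.141, -0.0, 1.801]
contact_force: [0.5, 3.3, 0.3]
grip_width: 0.5
```

```bash
python3 -m handwheel '[{"claw":0,"dx":-1,"dy":0,"dz":0,"rx":0,"ry":0,"rz":0},{"claw":0,"dx":-1,"dy":0,"dz":0,"rx":0,"ry":0,"rz":0},{"claw":0,"dx":-1,"dy":0,"dz":0,"rx":0,"ry":0,"rz":0}]'
```

```text
time: 21.5
tool_pos: [510.6, -0.6, 77.5]
tcp_rot: [-3.142, -0.0, 1.801]
contact_force: [1.2, 3.6, 1.1]
grip_width: 0.3
```

```bash
python3 -m handwheel '[{"claw":0,"dx":-1,"dy":0,"dz":0,"rx":0,"ry":0,"rz":0},{"claw":0,"dx":-1,"dy":0,"dz":0,"rx":0,"ry":0,"rz":0},{"claw":0,"dx":-1,"dy":0,"dz":0,"rx":0,"ry":0,"rz":0}]'
```

```text
time: 21.8
tool_pos: [511.3, -3.6, 77.5]
tcp_rot: [-3.142, -0.0, 1.801]
contact_force: [1.8, 3.2, -0.8]
grip_width: 0.5
```

```bash
python3 -m handwheel '[{"claw":0,"dx":-1,"dy":0,"dz":0,"rx":0,"ry":0,"rz":0},{"claw":0,"dx":-1,"dy":0,"dz":0,"rx":0,"ry":0,"rz":0},{"claw":0,"dx":-1,"dy":0,"dz":0,"rx":0,"ry":0,"rz":0}]'
```

```text
time: 22.1
tool_pos: [512.1, -6.5, 77.5]
tcp_rot: [3.142, -0.0, 1.801]
contact_force: [0.9, 2.7, 0.6]
grip_width: -0.0
```

```bash
python3 -m handwheel '[{"claw":0,"dx":-1,"dy":0,"dz":0,"rx":0,"ry":0,"rz":0},{"claw":0,"dx":-1,"dy":0,"dz":0,"rx":0,"ry":0,"rz":0},{"claw":0,"dx":-1,"dy":0,"dz":0,"rx":0,"ry":0,"rz":0}]'
```

```text
time: 22.4
tool_pos: [512.6, -8.9, 77.5]
tcp_rot: [3.142, -0.001, 1.801]
contact_force: [0.1, 7.7, 1.1]
grip_width: 0.4
```

```bash
python3 -m handwheel '[{"claw":0,"dx":-0.3,"dy":0,"dz":0,"rx":0,"ry":0,"rz":0},{"claw":0,"dx":0,"dy":0,"dz":0,"rx":0,"ry":0,"rz":0},{"claw":0,"dx":0,"dy":0,"dz":0,"rx":0,"ry":0,"rz":0},{"claw":0,"dx":0,"dy":0,"dz":0,"rx":0,"ry":0,"rz":0}]'
```

```text
time: 22.8
tool_pos: [512.7, -9.1, 77.5]
tcp_rot: [3.142, -0.001, 1.801]
contact_force: [1.0, 5.8, 0.9]
grip_width: 0.6
```

```bash
python3 -m handwheel '[{"claw":0,"dx":-0.5,"dy":0,"dz":0,"rx":0,"ry":0,"rz":0},{"claw":0,"dx":0,"dy":0,"dz":0,"rx":0,"ry":0,"rz":0},{"claw":0,"dx":0,"dy":0,"dz":0,"rx":0,"ry":0,"rz":0},{"claw":0,"dx":0,"dy":0,"dz":0,"rx":0,"ry":0,"rz":0}]'
```

```text
time: 23.2
tool_pos: [512.7, -9.3, 77.5]
tcp_rot: [3.142, -0.001, 1.801]
contact_force: [0.9, 7.3, -0.2]
grip_width: 0.9
```

Firm contact is held at about 7 N. I'll ease off slowly, back away, lift and look.

```bash
python3 -m handwheel '[{"claw":0,"dx":0.5,"dy":0,"dz":0,"rx":0,"ry":0,"rz":0},{"claw":0,"dx":0.5,"dy":0,"dz":0,"rx":0,"ry":0,"rz":0},{"claw":0,"dx":0.5,"dy":0,"dz":0,"rx":0,"ry":0,"rz":0},{"claw":0,"dx":0.5,"dy":0,"dz":0,"rx":0,"ry":0,"rz":0},{"claw":0,"dx":1,"dy":0,"dz":0,"rx":0,"ry":0,"rz":0},{"claw":0,"dx":2,"dy":0,"dz":0,"rx":0,"ry":0,"rz":0},{"claw":0,"dx":5,"dy":0,"dz":0,"rx":0,"ry":0,"rz":0},{"claw":0,"dx":10,"dy":0,"dz":0,"rx":0,"ry":0,"rz":0},{"claw":0,"dx":15,"dy":0,"dz":0,"rx":0,"ry":0,"rz":0},{"claw":0,"dx":10,"dy":0,"dz":0,"rx":0,"ry":0,"rz":0}]'; python3 -m handwheel '[{"claw":0,"dx":5,"dy":0,"dz":-20,"rx":0,"ry":0,"rz":0},{"claw":0,"dx":10,"dy":0,"dz":-30,"rx":0,"ry":0,"rz":0},{"claw":0,"dx":20,"dy":0,"dz":-30,"rx":0,"ry":0,"rz":0},{"claw":0,"dx":30,"dy":0,"dz":-20,"rx":0,"ry":0,"rz":0},{"claw":0,"dx":30,"dy":0,"dz":0,"rx":0,"ry":0,"rz":0},{"claw":0,"dx":20,"dy":0,"dz":0,"rx":0,"ry":0,"rz":0},{"claw":0,"dx":0,"dy":0,"dz":0,"rx":0,"ry":0,"rz":0},{"claw":0,"dx":0,"dy":0,"dz":0,"rx":0,"ry":0,"rz":0},{"claw":0,"dx":0,"dy":0,"dz":0,"rx":0,"ry":0,"rz":0}]'
python3 - <<'E'
from h import *
b=snap('top','t10.png');a=snap('scene','s10.png')
im=np.zeros((600,800,3),np.uint8)
im[:300]=cv2.resize(b['frame'][180:255,215:415,::-1],None,fx=4,fy=4,interpolation=cv2.INTER_CUBIC)
im[300:]=cv2.resize(a['frame'][180:280,210:410,::-1],None,fx=3,fy=3,interpolation=cv2.INTER_CUBIC)[:300,:].copy() if False else cv2.resize(a['frame'][195:270,220:420,::-1],None,fx=4,fy=4,interpolation=cv2.INTER_CUBIC)
cv2.imwrite('pics/z10.png',im)
E
```

```text
time: 24.2
tool_pos: [502.0, 35.3, 77.5]
tcp_rot: [-3.141, -0.0, 1.801]
contact_force: [0.0, 0.1, 0.5]
grip_width: 0.2
time: 25.1
tool_pos: [476.4, 145.2, 177.4]
tcp_rot: [-3.141, 0.0, 1.801]
contact_force: [0.3, 0.9, -0.8]
grip_width: 0.6
```

View pics/z10.png

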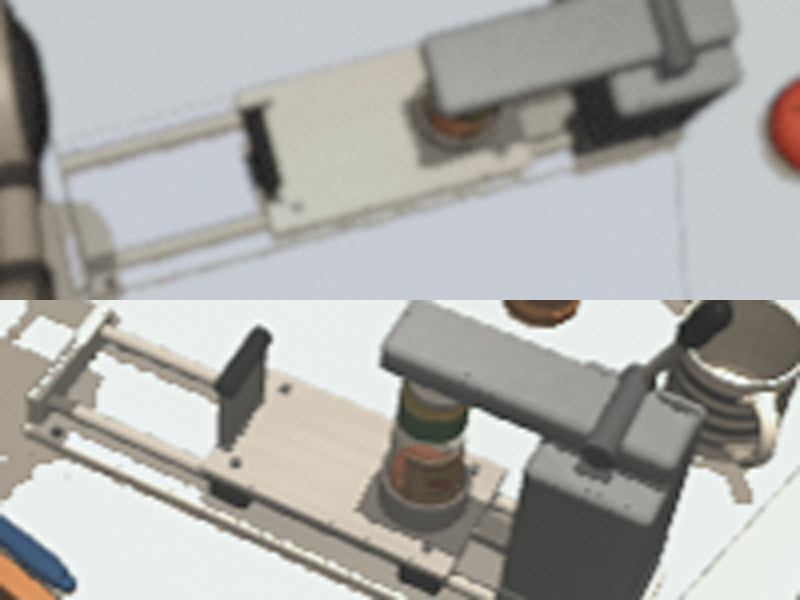

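The jar stands upright in the cup under the pad, the carriage is at the column and the arm is clear. I'm handing in the job.

```bash
python3 -c "
from plant import bot
print(bot.close_job())"
```

```text
the job is handed in; nothing more can be done
None
```

I stood the spice jar in the cup and let go, then pushed the carriage by its handle onto the sprung stop and handed the job in. It took about 25 s of the 69 s.

- **Pushing:** The carriage broke free at about 9 N and then slid at 3–4 N, pushed at 10–20 mm/s. After roughly 100 mm of travel the wrist force rose to about 7–8 N against the stop, and I held it there for 0.8 s. The highest push I read was about 9 N, but force was only read at the end of each short call.
- **Last checks:** The final top and scene pictures show the jar upright in the cup under the pad and the arm well clear. I took no final measurement of the bystanders, and the pictures cover only the press area. The arm never went near them.
- **Not confirmed directly:** I could not measure the force left on the stop after backing off, so I relied on the stated 3 N of friction to hold it.
- **Disagreements and failures:**
    - The fixed cameras put the jar about 6 mm away from where the gripper found it.
    - My first wrist reading of the cup was also a few mm off.
    - I corrected both with a closer wrist view before lowering the jar.
    - The first move was refused for missing row keys, and nothing moved.

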